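# Clamp a heat sink in a crank vise

## Robot

A 6-joint arm with a two-finger parallel gripper is mounted at the origin on the work surface. World frame = base frame: x ahead of the robot, y to its left, z up, the work surface at z = 0. Lengths are in m, angles in rad, forces in N, time in s.
With the tool pointing down it reaches from about 0.275 to 0.825 m from the base axis. Payload 4.9 kg.
Tool frame: the origin (TCP) lies at the very end of the fingers, on their centre line; the grasp point (between the pads) lies 19 mm behind it (robot.pinch_z is the distance from the TCP to the grasp point, in m); z points along the fingers, y is the direction in which the jaws open and shut (so a half turn about z gives the same grasp; the last joint's range is limited). The gripper opens to 85 mm and grips with 20 to 120 N. Pads are 22 mm wide; open, the fingers measure 114 mm over their backs; the gripper's body (76 mm by 85 mm) begins 54 mm behind the grasp point. The pads swing forward as they close: fully open they stand 13 mm farther back than shut.
Start: joints at [1.048, 0.326, -0.193, 1.052, 0, 1.437], TCP at [0.208, 0.509, 0.231] pointing down, gripper open.
Joint ranges: [-2.65, 2.65], [-0.97, 1.79], [-1.3, 1.35], [-1.93, 2.1], [-1.47, 1.37], [-3.14, 3.14]. Speed limits (rad/s): [2.57, 2.57, 3.14, 3.14, 3.14, 3.14].

## Interface

Orientations are given as a rotation vector (axis times angle).
In Python, from workcell import robot, imaging gives the robot as it stands.
- The arm moves only by the tool move_arm, never from a script. Its argument "motion" is a list of rows, each a list of 7 numbers: the shift along the world's x, y, z as a fraction of full scale, then the turn, a rotation vector about the world's x, y, z as a fraction of full scale, then the opening, from 0 (shut) to 1 (fully open). In form: [[tx, ty, tz, ax, ay, az, hand], ...]. A call has exactly 10 rows; each row shifts and turns the commanded pose from where the row before left it; what a row does not reach is not made up. Full scale, the value 1, is 0.025 m for a shift and 10 degrees for a turn. A row lasts 1/8 s, in which the tool goes at most 62.5 mm and 10.7 degrees, less where a joint would pass 70% of its speed; a pose out of reach is approached as far as the arm can. A call with a number of a shift or a turn outside -1 to 1 is refused whole. A call with a gripper value outside its range is refused whole. The fingers move at their own pace and stop on an object; "grip_force" is the grip in N (left out, the last holds). Time passes only in rows, so rows that do not move let the fingers close, or fill a call up. It gives the time, the measured TCP pose, the force and the opening at its end, in the units of the state.
- robot.state(): the state, without advancing time (a new reading comes with each control period).
- imaging.snapshot(name): name is "scene" or "top"; returns the picture (480x640x3 uint8, red, green, blue); there is no depth.
- imaging.camera_model(name): a dict with "fx", "fy", "cx", "cy" (pixels), "dist_coeffs" ([k1, k2, p1, p2, k3] as OpenCV has them; the pictures are not rectified), "R" (3x3) and "t" (3): a world point X has camera coordinates R X + t. Camera axes: x right, y down, z forward; pixel columns grow to the right and rows downward; lengths in m; the calibration is good to about 2 mm. A picture is of the moment at which its call begins. camera_model takes no time and is no camera call.
- robot.close_job(): hands the job in, once; it reports no verdict.
The state is a dict: "clock": time; "q": joint angles; "dq": joint speeds; "tau": joint torques, N m; "tool_pos": TCP position; "eef_rot": TCP orientation; "wrist_force": force on the tool from outside, world axes, zero at the start; "ft_torque": the same for the moment, N m; "opening": finger opening in m.
Only numpy, scipy, OpenCV 4.12 (cv2) and the standard library are available. Lean on these libraries where they do the work, as an engineer would, in place of code of your own. Each camera call takes 0.05 s, during which the arm holds its last target.

## Task

Slide the finned heat sink along the vise bed until its far end is up against the end stop, then turn the crank clockwise until the moving jaw clamps the heat sink firmly against the fixed jaw. Let go of the crank, and leave the other things on the bench where they are.

Things in the scene. Friction and masses are not known exactly. Their poses are not given: they have to be found in the camera images.
- vise: Grey machine vise fixed to the bench. Origin: on the bench under the bed, z up. The part slides between the jaws along the vise's +x; the jaws face one another along its y. Bed top 20 mm above the bench; a loading apron of that height (y -52 to +22 mm) reaches out to x = -134 mm. Gearbox, 84 x 60 mm about x 0, y +125 mm, 90 mm tall, carries the crank.
- heatsink: Loose aluminium heat sink, 130 (its x) x 50 (y) x 41 mm tall: 15 mm base, five upright lengthwise fins, about 0.4 kg. Origin: centre of its underside. It lies lengthwise on the bed between the open jaws, 30 to 50 mm short of the end stop, sticking out on the -x side. Home against the stop its origin is at x = 0 in the vise frame; clamped, at y = -20 mm.
- jaw: Moving jaw, 100 mm long, top 55 mm above the bench; the crank drives it along the vise's -y (closing), 20 mm per turn. Origin: middle of the bottom edge of its working face, at bed height. The face is a pad on a spring, 5.5 mm of give: 4.5 N at first touch, 15 N at 3.5 mm. It touches a seated part with this origin at y = +5 mm in the vise frame, and pushes a part not yet at the fixed jaw to it.
- fixed_jaw (a point): Middle of the fixed jaw's inner face, at y = -45 mm in the vise frame, 38 mm above the bench. The fixed jaw is 100 mm long (vise x -50 to +50 mm), its top 55 mm above the bench.
- end_stop (a point): Middle of the face of the end stop, an upright steel plate past the +x end of the jaws: x = +65 mm, y = -20 mm in the vise frame, 32 mm above the bench; plate top at 45 mm.
- crank (a joint): Crank angle, rad: 0 = jaw fully open (its origin at vise y = +39 mm), growing clockwise seen from above, which closes the jaw. Starts at 0.3 to 5.5; the pad touches a seated heat sink at about 10.7; hard stop at 12.25 (pad pressed 5 mm). Turning takes about 0.12 N m (2 to 3 N at the handle), hardly more when clamping; it stays where it is left.
- handle_mid (a point): Middle of the crank's upright black handle, 142 mm above the bench: a round grip of 25 mm diameter reaching from 107 to 173 mm above the bench, spinning freely on its pin. It runs round the crank axis on a circle of 55 mm radius. The crank's flat steel arm is below it.
- crank_axis (a point): Point on the crank's upright turning axis, level with the handle's middle (142 mm above the bench). Fixed to the vise at x = 0, y = +125 mm.
- wrench: Bystander: steel wrench, 160 mm long, lying on the bench beyond the fixed jaw (-y side of the vise). Origin: centre of its underside.
- screwdriver: Bystander: screwdriver, 190 mm long, lying on the bench in front of the gearbox (-x side). Origin: centre of its underside.
- bottle: Bystander: capped amber glass bottle, 70 mm diameter, 160 mm tall, standing to the left. Origin: centre of its underside.
- tray: Bystander: grey parts tray 120 x 160 x 35 mm, to the right. Origin: centre of its underside.
- mug: Bystander: white cup, 72 mm diameter, 85 mm tall, beyond the vise. Origin: centre of its underside.
- fan: Bystander: square black cooling fan 90 x 90 x 25 mm, lying flat, to the left. Origin: centre of its underside.
There are look-alikes about, which are no part of the job. Leave any yellow look-alike of the heatsink alone.

How it is judged:
On the way, in this order (a step that is already met when the one before it is completed fails the run):
1. the heat sink lies on the bed with its end against the end stop (within 5 mm), the jaw not yet clamping it (x of heatsink in the frame of vise between -0.005 and 0.004 m and height (world z) of heatsink below 0.024 m and angle between the x axis of heatsink and the x axis of vise, either way round below 0.08 rad and contact force between jaw and heatsink below 2 N), for 0.2 s.
2. the jaw presses the heat sink against the fixed jaw with at least 4 N (x of heatsink in the frame of vise between -0.005 and 0.004 m and height (world z) of heatsink below 0.024 m and angle between the x axis of heatsink and the x axis of vise, either way round below 0.08 rad and contact force between jaw and heatsink above 4 N and y of heatsink in the frame of vise between -0.024 and -0.016 m), for 0.2 s.
At the end, for the whole second after the job is handed in: The heat sink lies flat on the bed (within 4 mm) and in line with the jaws (within 0.08 rad), its end within 5 mm of the end stop, its side within 4 mm of the fixed jaw, the moving jaw pressing on it with at least 4 N, and crank and heat sink at rest (all of step 2 and velocity of joint crank between -0.05 and 0.05 rad/s and linear speed of heatsink below 0.01 m/s); the robot touches nothing.
It fails at once if a bystander is moved more than 40 mm (distance of any of wrench, screwdriver, bottle, tray, mug, fan from where it was at the start of the episode above 0.04 m).
It fails at once if the bottle or the cup is tipped over (angle between any of bottle, mug's own z axis and vertical above 0.6 rad).
It also fails if it takes over 72 s, if anything falls off the work surface, if the arm or the gripper's body presses on something with over 40 N, if the wrist force passes 120 N, or if a joint passes its speed limit or range.

## Working session

There is one attempt and no reset: what is moved stays moved. The work goes in short steps, Python scripts to look and compute and a tool call to move; the robot and the scene stay as the last step left them, time stands still between calls to the robot, and variables do not carry over. Pictures are saved under pics/ and viewed, and the job is handed in when it is done.

Besides the shell and the picture viewer there is one more tool, called in YAML: its name, and indented under it one key for each argument. move_arm: Moves the arm, as the interface text tells. Its arguments: {"type":"object","properties":{"motion":{"type":"array"},"grip_force":{"type":"number"}},"required":["motion"]}

```bash
mkdir -p pics; ls; python3 - <<'E'
from workcell import robot, imaging
import cv2
for n in ["scene","top"]:
    im=imaging.snapshot(n); cv2.imwrite(f"pics/{n}0.png",im[:,:,::-1]); m=imaging.camera_model(n); print(n,m)
print(robot.state(), robot.pinch_z)
E
```

```text
pics
scene {'fx': 477.7183642947415, 'fy': 477.7183642947415, 'cx': 324.0473668800689, 'cy': 237.02706009616952, 'dist_coeffs': array([-0.0141035,  0.       ,  0.       ,  0.       ,  0.       ]), 'R': array([[-0.80971136,  0.58655951,  0.01776097],
       [ 0.44079818,  0.62791835, -0.6414168 ],
       [-0.38738156, -0.51153346, -0.76698699]]), 't': array([ 0.45594889, -0.14482438,  1.39737089])}
top {'fx': 576.5068995131226, 'fy': 576.5068995131226, 'cx': 319.30775351609645, 'cy': 241.8199151121308, 'dist_coeffs': array([-0.0944042,  0.       ,  0.       ,  0.       ,  0.       ]), 'R': array([[ 0.0271467 , -0.99934298,  0.02401366],
       [-0.99369639, -0.02959159, -0.1081287 ],
       [ 0.10876826, -0.02092695, -0.99384683]]), 't': array([-0.06195593,  0.57347341,  1.42550949])}
{'clock': 0.1, 'q': array([ 1.04779763e+00,  3.26861760e-01, -1.93492584e-01,  1.05199080e+00,
       -3.78302633e-06,  1.43658405e+00]), 'dq': array([-0.00010067, -0.00139644,  0.00452543,  0.00028339, -0.00130835,
       -0.00126998]), 'tau': array([ 6.62721832e-04, -4.44240189e+01,  2.63038248e+01,  7.87664991e-03,
       -6.47409388e-05, -4.50991607e-06]), 'tool_pos': array([0.20822006, 0.50849892, 0.23058119]), 'eef_rot': array([-6.06769218e-01, -3.08193322e+00,  2.30425680e-03]), 'wrist_force': array([-0.05054803, -0.52692152, -0.0477356 ]), 'ft_torque': array([-0.00811381,  0.04394477,  0.0398461 ]), 'opening': 0.0849357326001351} 0.0187
```

View pics/scene0.png

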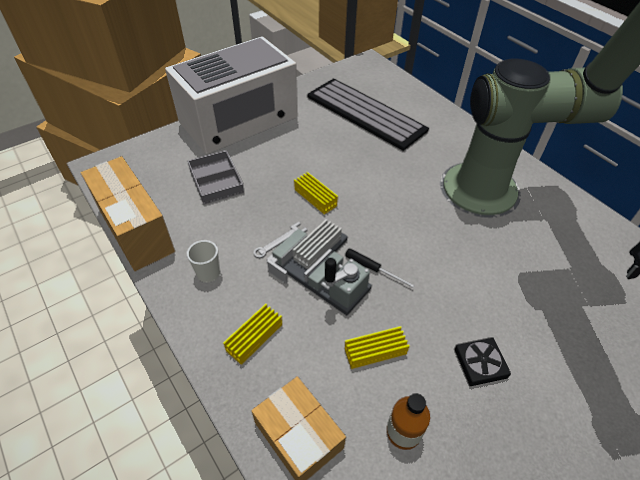

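View pics/top0.png

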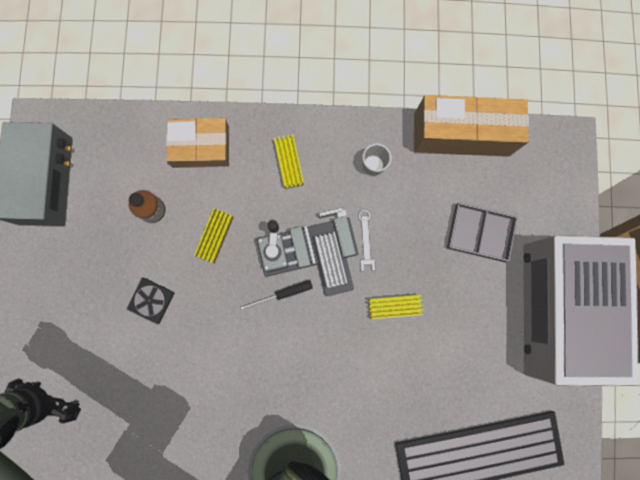

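```bash
python3 - <<'E'
import cv2
a=cv2.imread("pics/top0.png")[190:310,230:390]; cv2.imwrite("pics/topz.png",cv2.resize(a,None,fx=5,fy=5,interpolation=cv2.INTER_CUBIC))
a=cv2.imread("pics/scene0.png")[205:325,250:410]; cv2.imwrite("pics/scenez.png",cv2.resize(a,None,fx=5,fy=5,interpolation=cv2.INTER_CUBIC))
E
```

```text
(no output)
```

View pics/topz.png

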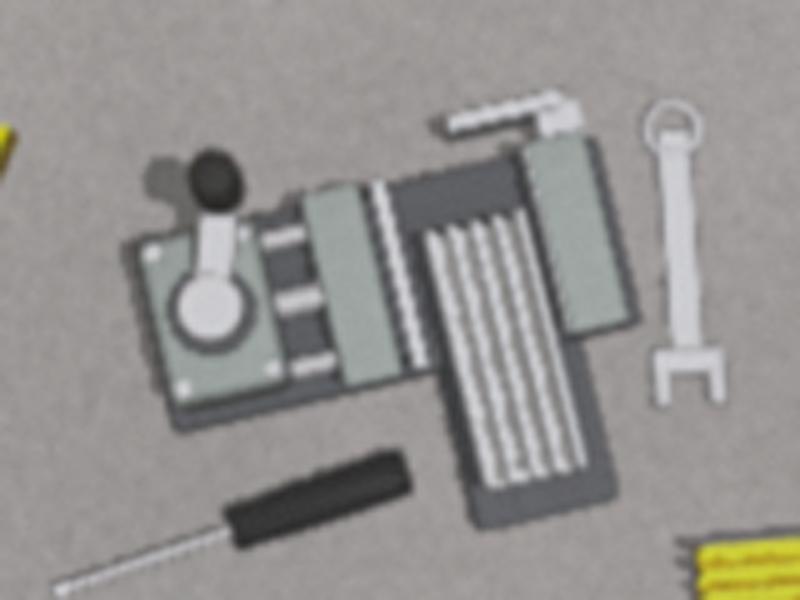

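View pics/scenez.png

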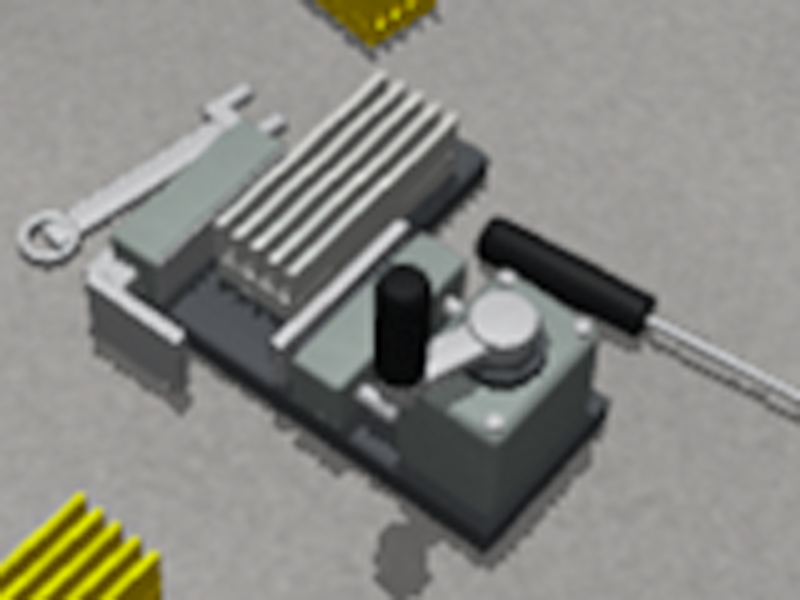

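```bash
cat > h.py <<'E'
import numpy as np, cv2
from workcell import robot, imaging
M={n:imaging.camera_model(n) for n in("scene","top")}
def ray(n,uv,z):
    m=M[n];K=np.array([[m['fx'],0,m['cx']],[0,m['fy'],m['cy']],[0,0,1]])
    p=cv2.undistortPoints(np.array(uv,float).reshape(-1,1,2),K,np.array(m['dist_coeffs'])).reshape(-1,2)
    R=np.array(m['R']);t=np.array(m['t']);C=-R.T@t
    d=np.c_[p,np.ones(len(p))]@R
    return C+d*((z-C[2])/d[:,2])[:,None]
def proj(n,X):
    m=M[n];K=np.array([[m['fx'],0,m['cx']],[0,m['fy'],m['cy']],[0,0,1]])
    return cv2.projectPoints(np.array(X,float).reshape(-1,1,3),cv2.Rodrigues(np.array(m['R']))[0],np.array(m['t']),K,np.array(m['dist_coeffs']))[0].reshape(-1,2)
E
python3 - <<'E'
from h import *
a=cv2.imread("pics/top0.png").astype(int)
b,g,r=a[...,0],a[...,1],a[...,2]
mk=((g-r>6)&(g>120)).astype(np.uint8); 
S=np.zeros_like(mk);S[200:280,250:370]=1;mk*=S
n,l,st,c=cv2.connectedComponentsWithStats(mk)
for i in range(1,n):
    if st[i,4]<60: continue
    pts=np.argwhere(l==i)[:,::-1].astype(np.float32)
    rc=cv2.minAreaRect(pts); bx=cv2.boxPoints(rc)
    print(st[i],c[i],rc)
    for z in(.055,.09):
        P=ray("top",bx,z)[:,:2]; 
        print(z,P.mean(0).round(4),[np.linalg.norm(P[k]-P[k-1]).round(4) for k in range(4)],np.degrees(np.arctan2(*(P[1]-P[0])[::-1])).round(2))
z=lambda u,v:(230+(u+.5)/5-.5,190+(v+.5)/5-.5)
def e(zz,*q): 
    P=ray("top",[z(*x) for x in q],zz)[:,:2];print(zz,P.round(4).tolist());return P
for p in (e(.055,(522,150),(570,333)),): d=p[0]-p[1];print('fixed inner',np.linalg.norm(d),np.degrees(np.arctan2(d[1],d[0])))
p=e(.061,(430,232),(518,212),(582,465),(492,487));print('hs',p.mean(0));d=p[0]-p[3];print(np.linalg.norm(d),np.linalg.norm(p[1]-p[0]),np.degrees(np.arctan2(d[1],d[0])))
e(.115,(208,308));e(.173,(216,172));e(.173,(216,180))
E
```

```text
[337 217  18  39 316] [345.38607595 236.32911392] ((345.26470947265625, 236.058837890625), (38.07809066772461, 10.6715669631958), 75.96376037597656)
0.055 [ 0.589  -0.1094] [np.float64(0.0954), np.float64(0.0268), np.float64(0.0955), np.float64(0.0266)] -74.08
0.09 [ 0.5848 -0.1071] [np.float64(0.093), np.float64(0.0261), np.float64(0.0931), np.float64(0.026)] -74.08
[291 228  19  39 327] [299.73088685 246.54434251] ((299.8177185058594, 246.5758514404297), (38.369346618652344, 10.744715690612793), 76.86598205566406)
0.055 [0.5593 0.003 ] [np.float64(0.0957), np.float64(0.0268), np.float64(0.0958), np.float64(0.0266)] -75.02
0.09 [0.5558 0.0025] [np.float64(0.0934), np.float64(0.0261), np.float64(0.0935), np.float64(0.0259)] -75.02
[262 246  24  23 140] [274.5        261.32142857] ((273.7647399902344, 258.058837890625), (19.402849197387695, 21.828205108642578), 75.96376037597656)
0.055 [0.5287 0.0666] [np.float64(0.0482), np.float64(0.0541), np.float64(0.0483), np.float64(0.0539)] -74.17
0.09 [0.526  0.0646] [np.float64(0.047), np.float64(0.0527), np.float64(0.0471), np.float64(0.0526)] -74.17
0.055 [[0.6294, -0.0803], [0.5384, -0.1064]]
fixed inner 0.09473538313732131 15.989966673891072
0.061 [[0.586, -0.0354], [0.5974, -0.0788], [0.4728, -0.1135], [0.4608, -0.0694]]
hs [ 0.52924216 -0.07427374]
0.1298141516998065 0.044862214022383176 15.177094927335357
0.115 [[0.5401, 0.0698]]
0.173 [[0.5974, 0.0648]]
0.173 [[0.5937, 0.0647]]
```

```bash
cat >> h.py <<'E'
yaw=np.radians(15.2);O=np.array([.573,-.0515]);Rv=np.array([[np.cos(yaw),-np.sin(yaw)],[np.sin(yaw),np.cos(yaw)]])
def tov(P): return (np.atleast_2d(P)[:,:2]-O)@Rv
def tow(P): return np.atleast_2d(P)@Rv.T+O
E
python3 - <<'E'
from h import *
T=lambda u,v:(230+(u+.5)/5-.5,190+(v+.5)/5-.5)
S=lambda u,v:(250+(u+.5)/5-.5,205+(v+.5)/5-.5)
def e(s,n,z,*q):
    P=ray(n,[(T if n=="top" else S)(*x) for x in q],z);print(s,n,P[:,:2].round(4).tolist(),'vise mm',(tov(P)*1000).round(1).tolist())
e('handle',"top",.173,(217,176)); e('handle',"scene",.173,(405,278))
e('hub',"top",.115,(208,308)); e('hub',"scene",.115,(505,318))
e('sd',"top",.012,(402,455),(412,488),(230,528),(60,590))
e('hs',"top",.061,(430,232),(518,212),(582,465),(492,487));e('hs',"scene",.061,(382,75),(455,117),(292,272),(220,222))
e('pad',"top",.055,(393,180),(430,365));e('pad',"scene",.055,(400,225),(278,345))
e('fj',"top",.055,(522,150),(570,333));e('fj',"scene",.055,(160,268),(285,142))
e('stop',"top",.045,(440,125),(555,97));e('stop',"scene",.045,(92,268),(182,338))
for p in [(-50,-45,55),(50,-45,55),(0,125,115),(0,5,20)]: pass
C=[-np.array(M[n]['R']).T@M[n]['t'] for n in M];print(C)
E
```

```text
handle top [[0.5955, 0.0643]] vise mm [[52.1, 105.8]]
handle scene [[0.5973, 0.0653]] vise mm [[54.1, 106.4]]
hub top [[0.5401, 0.0698]] vise mm [[0.0, 125.7]]
hub scene [[0.5468, 0.0744]] vise mm [[7.7, 128.3]]
sd top [[0.4773, -0.025], [0.4607, -0.0306], [0.4378, 0.0611], [0.404, 0.146]] vise mm [[-85.4, 50.6], [-102.9, 49.6], [-101.0, 144.1], [-111.3, 234.9]]
hs top [[0.586, -0.0354], [0.5974, -0.0788], [0.4728, -0.1135], [0.4608, -0.0694]] vise mm [[16.8, 12.1], [16.3, -32.8], [-112.9, -33.5], [-113.0, 12.2]]
hs scene [[0.4766, -0.1127], [0.4632, -0.0685], [0.5864, -0.0351], [0.5976, -0.0803]] vise mm [[-109.1, -33.8], [-110.4, 12.4], [17.2, 12.3], [16.2, -34.2]]
pad top [[0.6123, -0.0163], [0.5204, -0.0373]] vise mm [[47.2, 23.6], [-47.0, 27.4]]
pad scene [[0.5242, -0.0322], [0.6137, -0.0073]] vise mm [[-42.0, 31.4], [50.9, 32.0]]
fj top [[0.6294, -0.0803], [0.5384, -0.1064]] vise mm [[46.9, -42.6], [-47.8, -43.9]]
fj scene [[0.6344, -0.0774], [0.54, -0.1084]] vise mm [[52.4, -41.1], [-46.8, -46.2]]
stop top [[0.6424, -0.0392], [0.6585, -0.0968]] vise mm [[70.2, -6.3], [70.6, -66.1]]
stop scene [[0.6576, -0.1031], [0.6447, -0.0429]] vise mm [[68.1, -72.0], [71.5, -10.5]]
[array([0.97434103, 0.5382987 , 0.97077441]), array([ 0.41649017, -0.01511367,  1.48023482])]
```

```bash
python3 - <<'E'
from h import *
print(tow([[-136,-10.5]][0:1]/np.array(1000.)) , tow(np.array([[-70,-10.5]])/1000))
print(tow(np.array([[-136,-10.5]])/1000)-[.2082,.5085])
E
```

```text
[[ 0.44451074 -0.0972904 ]] [[ 0.50820183 -0.07998592]]
[[ 0.23631074 -0.6057904 ]]
```

move_arm:
  motion:
    - [0.315,-0.808,0,0,0,0.125,0.35]
    - [0.315,-0.808,0,0,0,0.125,0.35]
    - [0.315,-0.808,0,0,0,0.125,0.35]
    - [0.315,-0.808,0,0,0,0.125,0.35]
    - [0.315,-0.808,0,0,0,0.125,0.35]
    - [0.315,-0.808,0,0,0,0.125,0.35]
    - [0.315,-0.808,0,0,0,0.125,0.35]
    - [0.315,-0.808,0,0,0,0.125,0.35]
    - [0.315,-0.808,0,0,0,0.125,0.35]
    - [0.315,-0.808,0,0,0,0.125,0.35]

```text
clock: 1.35
tool_pos: [0.2872, 0.3061, 0.231]
eef_rot: [-0.267, -3.13, 0.001]
wrist_force: [0.8, 1.0, 0.1]
opening: 0.03
```

move_arm:
  motion:
    - [0.315,-0.808,0,0,0,0.125,0.35]
    - [0.315,-0.808,0,0,0,0.125,0.35]
    - [0.315,-0.808,0,0,0,0.125,0.35]
    - [0.315,-0.808,0,0,0,0.125,0.35]
    - [0.315,-0.808,0,0,0,0.125,0.35]
    - [0.315,-0.808,0,0,0,0.125,0.35]
    - [0.315,-0.808,0,0,0,0.125,0.35]
    - [0.315,-0.808,0,0,0,0.125,0.35]
    - [0.315,-0.808,0,0,0,0.125,0.35]
    - [0.315,-0.808,0,0,0,0.125,0.35]

```text
clock: 2.6
tool_pos: [0.3659, 0.1043, 0.2311]
eef_rot: [0.076, -3.14, 0.0]
wrist_force: [-0.3, 0.1, 0.8]
opening: 0.0299
```

move_arm:
  motion:
    - [0.315,-0.808,0,0,0,0.125,0.35]
    - [0.315,-0.808,0,0,0,0.125,0.35]
    - [0.315,-0.808,0,0,0,0.125,0.35]
    - [0.315,-0.808,0,0,0,0.125,0.35]
    - [0.315,-0.808,0,0,0,0.125,0.35]
    - [0.315,-0.808,0,0,0,0.125,0.35]
    - [0.315,-0.808,0,0,0,0.125,0.35]
    - [0.315,-0.808,0,0,0,0.125,0.35]
    - [0.315,-0.808,0,0,0,0.125,0.35]
    - [0.315,-0.808,0,0,0,0.125,0.35]

```text
clock: 3.85
tool_pos: [0.4447, -0.0976, 0.2309]
eef_rot: [0.417, -3.113, -0.001]
wrist_force: [0.5, 1.1, -0.6]
opening: 0.0301
```

move_arm:
  motion:
    - [0,0,-1,0,0,0,0.35]
    - [0,0,-1,0,0,0,0.35]
    - [0,0,-1,0,0,0,0.35]
    - [0,0,-1,0,0,0,0.35]
    - [0,0,-1,0,0,0,0.35]
    - [0,0,-1,0,0,0,0.35]
    - [0,0,-1,0,0,0,0.35]
    - [0,0,-0.7,0,0,0,0.35]
    - [0,0,-0.34,0,0,0,0.35]
    - [0,0,0,0,0,0,0.35]

```text
clock: 5.1
tool_pos: [0.4443, -0.0969, 0.0299]
eef_rot: [0.416, -3.113, -0.001]
wrist_force: [-0.6, 0.3, 0.1]
opening: 0.0296
```

```bash
python3 - <<'E'
from h import *
a=imaging.snapshot("scene")[:,:,::-1][185:305,240:400]; cv2.imwrite("pics/s1.png",cv2.resize(a,None,fx=5,fy=5,interpolation=cv2.INTER_CUBIC))
E
```

```text
(no output)
```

View pics/s1.png

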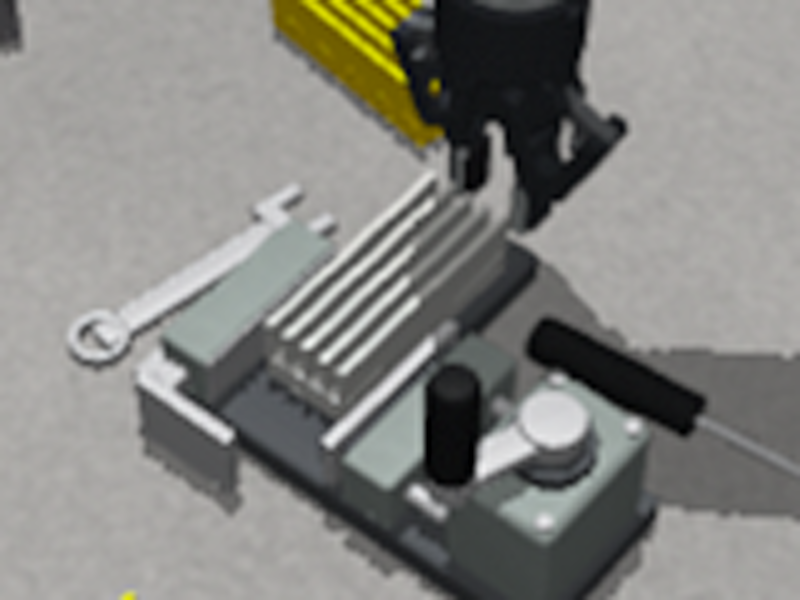

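move_arm:
  motion:
    - [0.193,0.0525,0,0,0,0,0.35]
    - [0.193,0.0525,0,0,0,0,0.35]
    - [0.193,0.0525,0,0,0,0,0.35]
    - [0.193,0.0525,0,0,0,0,0.35]
    - [0.193,0.0525,0,0,0,0,0.35]
    - [0.193,0.0525,0,0,0,0,0.35]
    - [0.193,0.0525,0,0,0,0,0.35]
    - [0.193,0.0525,0,0,0,0,0.35]
    - [0.193,0.0525,0,0,0,0,0.35]
    - [0.1,0.027,0,0,0,0,0.35]

```text
clock: 6.4
tool_pos: [0.4895, -0.0845, 0.0301]
eef_rot: [0.416, -3.111, 0.0]
wrist_force: [-4.6, -1.3, 4.5]
opening: 0.0297
```

```bash
python3 - <<'E'
from h import *
for n,(y,x) in dict(scene=(185,240),top=(190,230)).items():
    a=imaging.snapshot(n)[:,:,::-1][y:y+120,x:x+160]; cv2.imwrite(f"pics/{n}2.png",cv2.resize(a,None,fx=5,fy=5,interpolation=cv2.INTER_CUBIC))
s=robot.state();print(tov(s['tool_pos']),s['wrist_force'])
E
```

```text
[[-0.08873541 -0.01003327]] [-4.57999011 -0.59849344  1.41936096]
```

View pics/scene2.png

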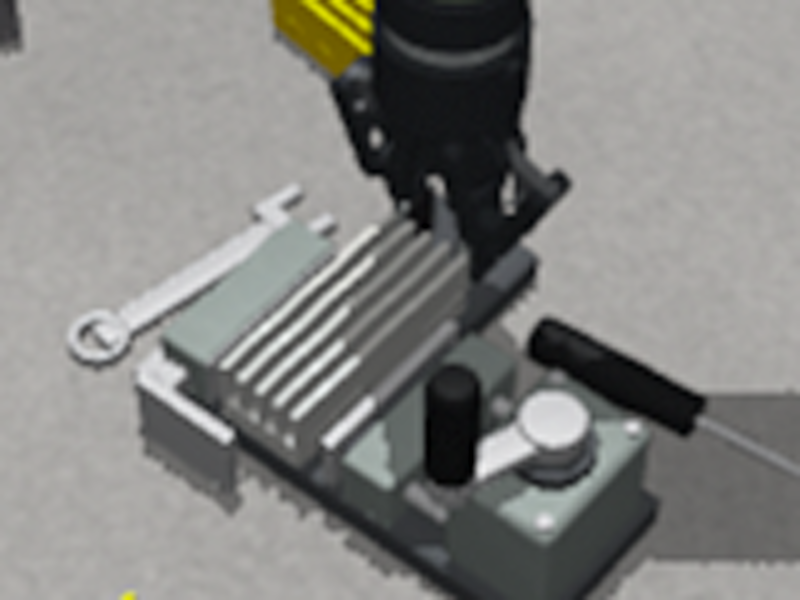

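View pics/top2.png

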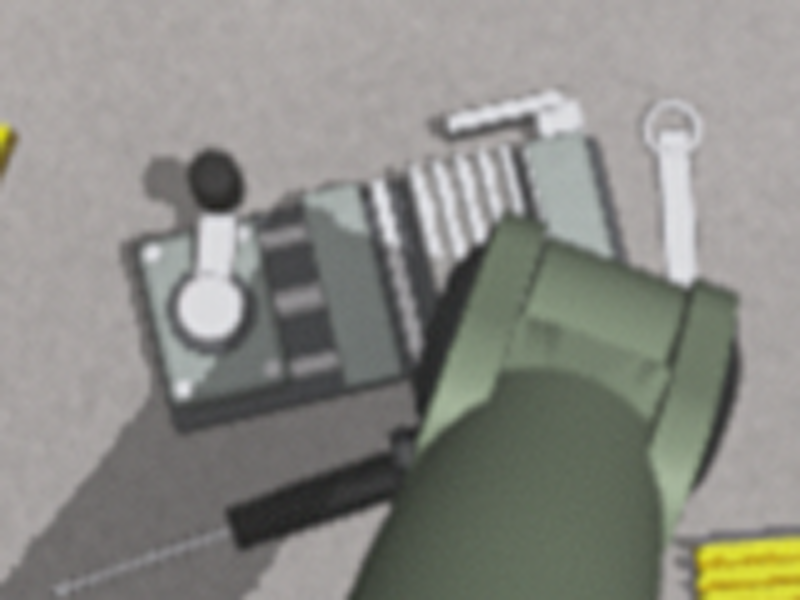

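move_arm:
  motion:
    - [0.077,0.021,0,0,0,0,0.35]
    - [0.077,0.021,0,0,0,0,0.35]
    - [0.077,0.021,0,0,0,0,0.35]
    - [0.077,0.021,0,0,0,0,0.35]
    - [0.077,0.021,0,0,0,0,0.35]
    - [0.077,0.021,0,0,0,0,0.35]
    - [0.04,0.011,0,0,0,0,0.35]
    - [0.04,0.011,0,0,0,0,0.35]
    - [0,0,0,0,0,0,0.35]
    - [0,0,0,0,0,0,0.35]

```text
clock: 7.75
tool_pos: [0.5044, -0.0808, 0.0303]
eef_rot: [-0.416, 3.113, 0.0]
wrist_force: [-2.4, -0.3, -0.4]
opening: 0.0301
```

move_arm:
  motion:
    - [0.019,0.005,0,0,0,0,0.35]
    - [0.019,0.005,0,0,0,0,0.35]
    - [0.019,0.005,0,0,0,0,0.35]
    - [0.019,0.005,0,0,0,0,0.35]
    - [0,0,0,0,0,0,0.35]
    - [0,0,0,0,0,0,0.35]
    - [0,0,0,0,0,0,0.35]
    - [0,0,0,0,0,0,0.35]
    - [0,0,0,0,0,0,0.35]
    - [0,0,0,0,0,0,0.35]

```text
clock: 9.0
tool_pos: [0.5045, -0.0807, 0.0303]
eef_rot: [0.415, -3.111, 0.001]
wrist_force: [-7.3, -2.1, 4.3]
opening: 0.0297
```

```bash
python3 - <<'E'
from h import *
for n,(y,x) in dict(scene=(185,240),top=(190,230)).items():
    a=imaging.snapshot(n)[:,:,::-1][y:y+120,x:x+160]; cv2.imwrite(f"pics/{n}3.png",cv2.resize(a,None,fx=5,fy=5,interpolation=cv2.INTER_CUBIC))
s=robot.state();print(tov(s['tool_pos']),s['wrist_force'])
E
```

```text
[[-0.07374106 -0.01020151]] [-7.11661909 -2.9367796   4.88509768]
```

View pics/scene3.png

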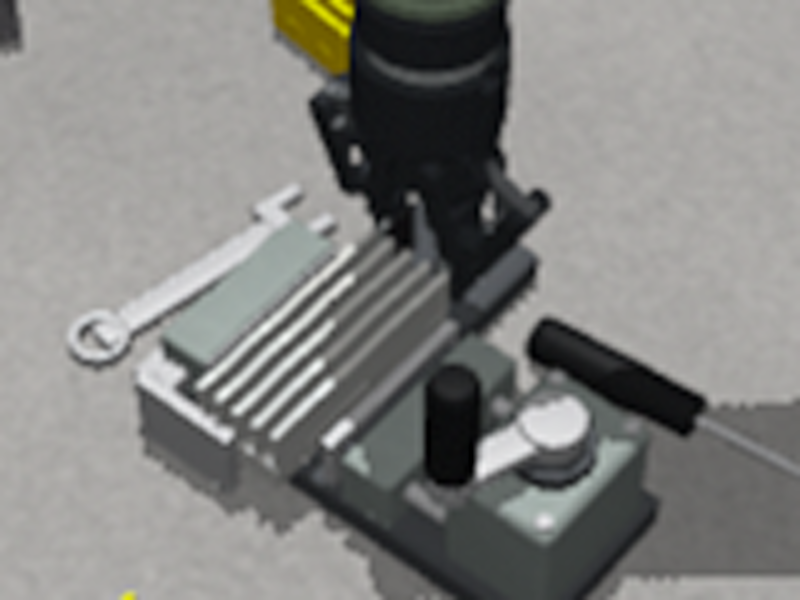

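View pics/top3.png

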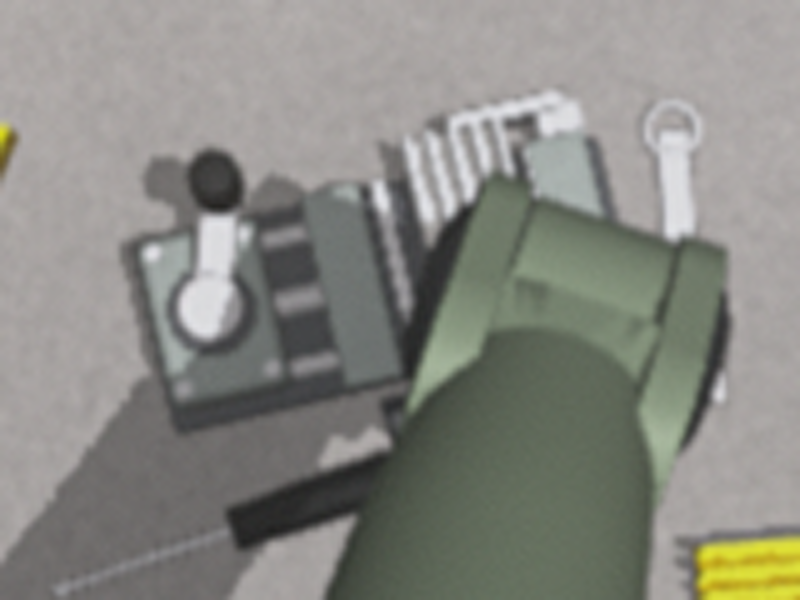

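move_arm:
  motion:
    - [0.038,0.01,0,0,0,0,0.35]
    - [0.038,0.01,0,0,0,0,0.35]
    - [0.038,0.01,0,0,0,0,0.35]
    - [0.038,0.01,0,0,0,0,0.35]
    - [0,0,0,0,0,0,0.35]
    - [0,0,0,0,0,0,0.35]
    - [0,0,0,0,0,0,0.35]
    - [0,0,0,0,0,0,0.35]
    - [0,0,0,0,0,0,0.35]
    - [0,0,0,0,0,0,0.35]

```text
clock: 10.35
tool_pos: [0.5045, -0.0805, 0.0301]
eef_rot: [0.413, -3.104, 0.004]
wrist_force: [-17.1, -6.3, 13.9]
opening: 0.03
```

move_arm:
  motion:
    - [-0.1,-0.027,0,0,0,0,0.35]
    - [-0.3,-0.08,0,0,0,0,0.35]
    - [-0.5,-0.13,0,0,0,0,0.35]
    - [-0.3,-0.08,0,0,0,0,0.4]
    - [0,0,1,0,0,0,0.6]
    - [0,0,1,0,0,0,0.6]
    - [0,0,1,0,0,0,0.6]
    - [0,0,1,0,0,0,0.6]
    - [0,0,1,0,0,0,0.6]
    - [0,0,1,0,0,0,0.6]

```text
clock: 11.6
tool_pos: [0.4799, -0.0873, 0.1812]
eef_rot: [-0.416, 3.113, -0.0]
wrist_force: [1.3, 0.4, -0.2]
opening: 0.0512
```

move_arm:
  motion:
    - [0,0,0.5,0,0,0,0.6]
    - [0,0.2,0.3,0,0,0,0.6]
    - [0,0.8,0,0,0,0,0.6]
    - [0,0.8,0,0,0,0,0.6]
    - [0.3,0.8,0,0,0,0,0.6]
    - [0.5,0.8,0,0,0,0,0.6]
    - [0.5,0.8,0,0,0,0,0.6]
    - [0.5,0.8,0,0,0,0,0.6]
    - [0.5,0.6,0,0,0,0,0.6]
    - [0,0,0,0,0,0,0.6]

```text
clock: 12.85
tool_pos: [0.5378, 0.0536, 0.1997]
eef_rot: [0.419, -3.113, -0.0]
wrist_force: [-0.6, -0.7, 0.3]
opening: 0.0513
```

```bash
python3 - <<'E'
from h import *
for n,(y,x) in dict(scene=(185,240),top=(190,230)).items():
    a=imaging.snapshot(n)[:,:,::-1][y:y+120,x:x+160]; cv2.imwrite(f"pics/{n}4.png",cv2.resize(a,None,fx=5,fy=5,interpolation=cv2.INTER_CUBIC))
s=robot.state();print(s['tool_pos'],s['wrist_force'])
E
```

```text
[0.53693712 0.0525815  0.1998057 ] [-0.20765782  0.04210291 -0.32702174]
```

View pics/scene4.png

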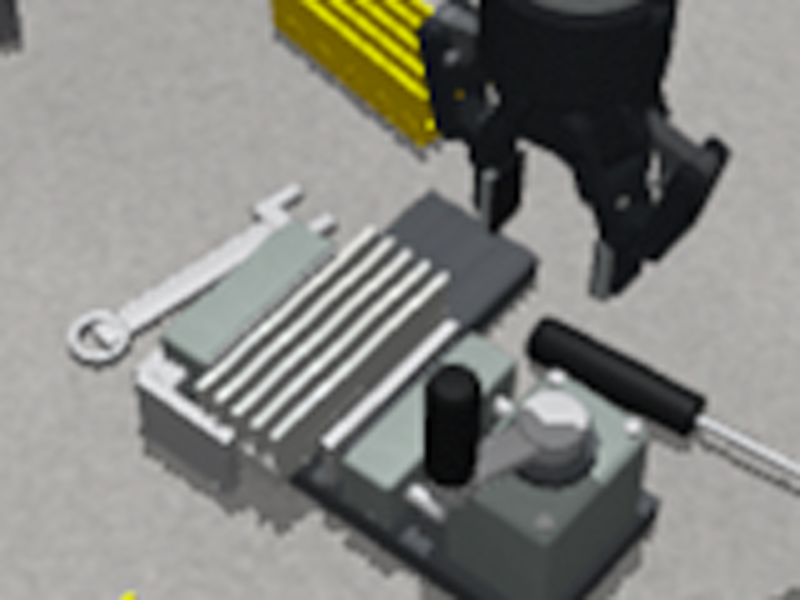

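View pics/top4.png

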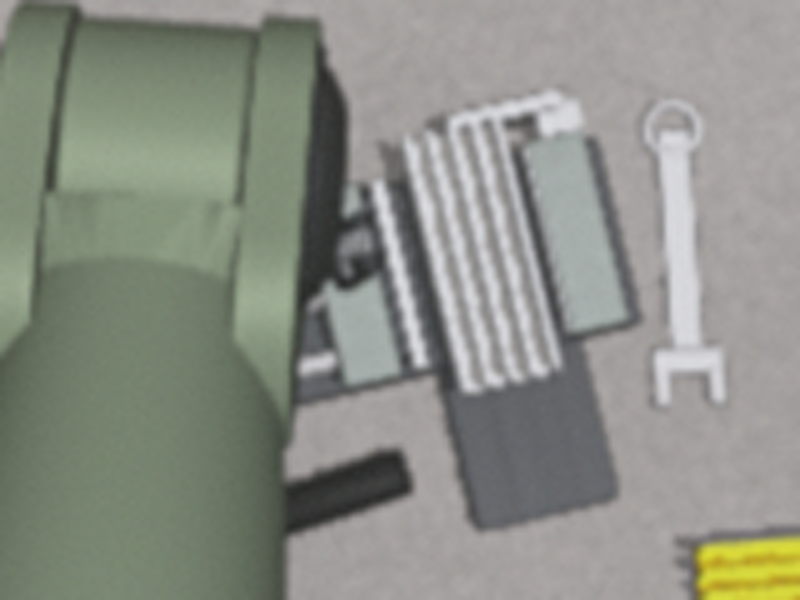

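move_arm:
  motion:
    - [0.6,0.12,0,0,0,0,0.6]
    - [0.6,0.12,0,0,0,0,0.6]
    - [0.6,0.12,0,0,0,0,0.6]
    - [0.56,0.11,0,0,0,0,0.6]
    - [0,0,0,0,0,0,0.6]
    - [0,0,-0.8,0,0,0,0.6]
    - [0,0,-0.8,0,0,0,0.6]
    - [0,0,-0.8,0,0,0,0.6]
    - [0,0,-0.6,0,0,0,0.6]
    - [0,0,0,0,0,0,0.6]

```text
clock: 14.2
tool_pos: [0.595, 0.0642, 0.1242]
eef_rot: [0.415, -3.111, -0.0]
wrist_force: [0.4, -0.2, 0.6]
opening: 0.0512
```

```bash
python3 - <<'E'
from h import *
for n,(y,x) in dict(scene=(185,240)).items():
    a=imaging.snapshot(n)[:,:,::-1][y:y+120,x:x+160]; cv2.imwrite(f"pics/{n}5.png",cv2.resize(a,None,fx=5,fy=5,interpolation=cv2.INTER_CUBIC))
s=robot.state();print(s['tool_pos'],s['wrist_force'])
E
```

```text
[0.59587529 0.06425404 0.12516408] [ 0.16825733 -0.50370504  0.19228041]
```

View pics/scene5.png

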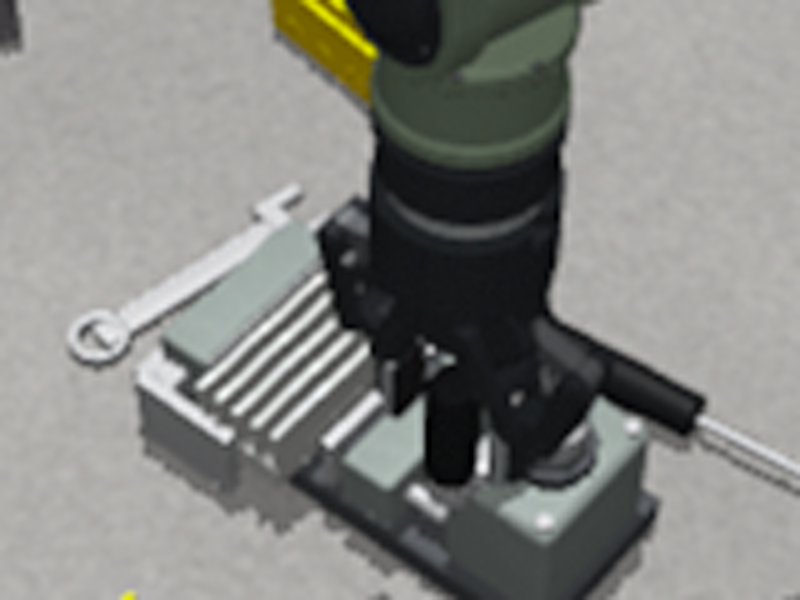

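Fingers straddle the handle. Close gently.

move_arm:
  motion:
    - [0,0,0,0,0,0,0.2]
    - [0,0,0,0,0,0,0.15]
    - [0,0,0,0,0,0,0.1]
    - [0,0,0,0,0,0,0.1]
    - [0,0,0,0,0,0,0.1]
    - [0,0,0,0,0,0,0.1]
    - [0,0,0,0,0,0,0.1]
    - [0,0,0,0,0,0,0.1]
    - [0,0,0,0,0,0,0.1]
    - [0,0,0,0,0,0,0.1]
  grip_force: 30

```text
clock: 15.5
tool_pos: [0.597, 0.0645, 0.1263]
eef_rot: [-0.416, 3.112, -0.0]
wrist_force: [-1.0, -0.2, 6.3]
opening: 0.0241
```

```bash
python3 - <<'E'
from h import *
s=robot.state();print(s['tool_pos'],s['wrist_force'],s['opening'])
A=np.array([.5402,.0691]);d=s['tool_pos'][:2]-A;print(np.hypot(*d),np.degrees(np.arctan2(d[1],d[0])))
E
```

```text
[0.59701825 0.06452952 0.12631251] [-1.03404132 -0.1963309   6.34802236] 0.02406209080500181
0.05700178053796021 -4.598986735199769
```

```bash
cat > circ.py <<'E'
import numpy as np,sys
a0=float(sys.argv[1]);st=float(sys.argv[2]);n=int(sys.argv[3])
a=np.radians(a0-st*np.arange(n+1));P=.055*np.c_[np.cos(a),np.sin(a)]
Q=np.cumsum(np.diff(P,axis=0)/.025,axis=0);Q=np.round(Q,2);D=np.diff(np.vstack([[0,0],Q]),axis=0)
for i in range(0,n,10): print([[round(x,2),round(y,2),0,0,0,0,.1] for x,y in D[i:i+10]])
E
python3 circ.py -4.5 15 30
```

```text
[[np.float64(-0.12), np.float64(-0.56), 0, 0, 0, 0, 0.1], [np.float64(-0.26), np.float64(-0.51), 0, 0, 0, 0, 0.1], [np.float64(-0.38), np.float64(-0.43), 0, 0, 0, 0, 0.1], [np.float64(-0.49), np.float64(-0.31), 0, 0, 0, 0, 0.1], [np.float64(-0.54), np.float64(-0.18), 0, 0, 0, 0, 0.1], [np.float64(-0.58), np.float64(-0.03), 0, 0, 0, 0, 0.1], [np.float64(-0.56), np.float64(0.12), 0, 0, 0, 0, 0.1], [np.float64(-0.51), np.float64(0.26), 0, 0, 0, 0, 0.1], [np.float64(-0.43), np.float64(0.38), 0, 0, 0, 0, 0.1], [np.float64(-0.31), np.float64(0.49), 0, 0, 0, 0, 0.1]]
[[np.float64(-0.18), np.float64(0.54), 0, 0, 0, 0, 0.1], [np.float64(-0.03), np.float64(0.58), 0, 0, 0, 0, 0.1], [np.float64(0.12), np.float64(0.56), 0, 0, 0, 0, 0.1], [np.float64(0.26), np.float64(0.51), 0, 0, 0, 0, 0.1], [np.float64(0.39), np.float64(0.43), 0, 0, 0, 0, 0.1], [np.float64(0.48), np.float64(0.31), 0, 0, 0, 0, 0.1], [np.float64(0.55), np.float64(0.18), 0, 0, 0, 0, 0.1], [np.float64(0.57), np.float64(0.03), 0, 0, 0, 0, 0.1], [np.float64(0.56), np.float64(-0.12), 0, 0, 0, 0, 0.1], [np.float64(0.51), np.float64(-0.26), 0, 0, 0, 0, 0.1]]
[[np.float64(0.43), np.float64(-0.39), 0, 0, 0, 0, 0.1], [np.float64(0.31), np.float64(-0.48), 0, 0, 0, 0, 0.1], [np.float64(0.18), np.float64(-0.55), 0, 0, 0, 0, 0.1], [np.float64(0.03), np.float64(-0.57), 0, 0, 0, 0, 0.1], [np.float64(-0.12), np.float64(-0.56), 0, 0, 0, 0, 0.1], [np.float64(-0.26), np.float64(-0.51), 0, 0, 0, 0, 0.1], [np.float64(-0.38), np.float64(-0.43), 0, 0, 0, 0, 0.1], [np.float64(-0.49), np.float64(-0.31), 0, 0, 0, 0, 0.1], [np.float64(-0.54), np.float64(-0.18), 0, 0, 0, 0, 0.1], [np.float64(-0.58), np.float64(-0.03), 0, 0, 0, 0, 0.1]]
```

move_arm:
  motion:
    - [-0.12,-0.56,0,0,0,0,0.1]
    - [-0.26,-0.51,0,0,0,0,0.1]
    - [-0.38,-0.43,0,0,0,0,0.1]
    - [-0.49,-0.31,0,0,0,0,0.1]
    - [-0.54,-0.18,0,0,0,0,0.1]
    - [-0.58,-0.03,0,0,0,0,0.1]
    - [-0.56,0.12,0,0,0,0,0.1]
    - [-0.51,0.26,0,0,0,0,0.1]
    - [-0.43,0.38,0,0,0,0,0.1]
    - [-0.31,0.49,0,0,0,0,0.1]

```text
clock: 16.75
tool_pos: [0.4926, 0.0441, 0.1263]
eef_rot: [-0.414, 3.112, -0.005]
wrist_force: [3.7, -1.1, 6.0]
opening: 0.0242
```

```bash
python3 - <<'E'
from h import *
for n,(y,x) in dict(scene=(185,240),top=(190,230)).items():
    a=imaging.snapshot(n)[:,:,::-1][y:y+120,x:x+160]; cv2.imwrite(f"pics/{n}6.png",cv2.resize(a,None,fx=5,fy=5,interpolation=cv2.INTER_CUBIC))
s=robot.state();print(s['tool_pos'],s['eef_rot'],s['wrist_force'],s['opening'])
A=np.array([.5402,.0691]);d=s['tool_pos'][:2]-A;print(np.hypot(*d),np.degrees(np.arctan2(d[1],d[0])))
E
```

```text
[0.49185536 0.0456788  0.12623352] [-4.17056531e-01  3.11200854e+00 -2.10737255e-04] [-0.6610572   2.67365035  9.26014726] 0.023876644694392272
0.053719237664564455 -154.15152012139953
```

View pics/scene6.png

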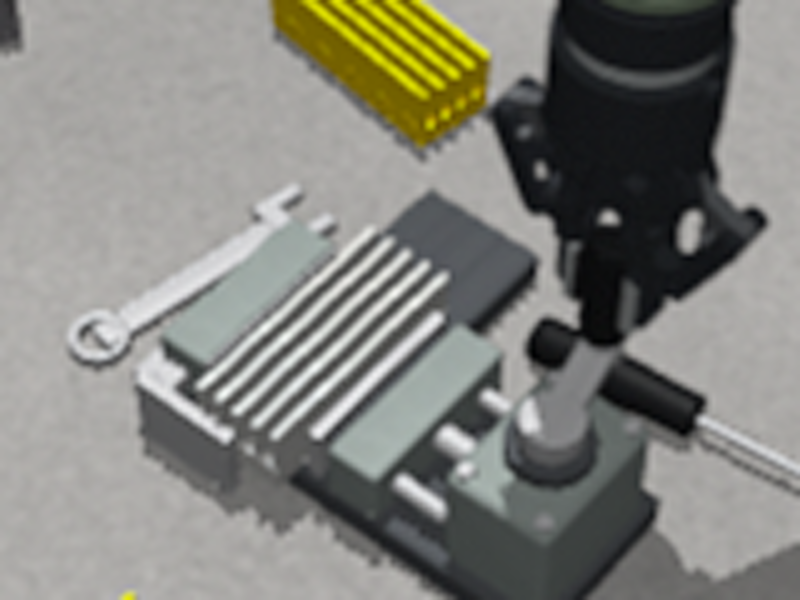

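View pics/top6.png

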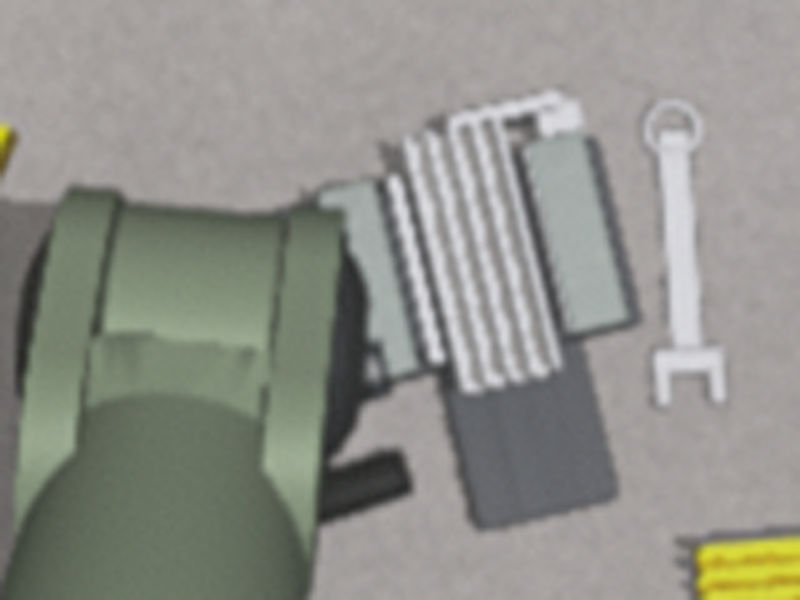

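move_arm:
  motion:
    - [-0.18,0.54,0,0,0,0,0.1]
    - [-0.03,0.58,0,0,0,0,0.1]
    - [0.12,0.56,0,0,0,0,0.1]
    - [0.26,0.51,0,0,0,0,0.1]
    - [0.39,0.43,0,0,0,0,0.1]
    - [0.48,0.31,0,0,0,0,0.1]
    - [0.55,0.18,0,0,0,0,0.1]
    - [0.57,0.03,0,0,0,0,0.1]
    - [0.56,-0.12,0,0,0,0,0.1]
    - [0.51,-0.26,0,0,0,0,0.1]

```text
clock: 18.1
tool_pos: [0.5725, 0.1142, 0.1262]
eef_rot: [0.417, -3.114, -0.0]
wrist_force: [-3.8, 0.3, 12.3]
opening: 0.0245
```

```bash
cat > look.py <<'E'
from h import *
import sys
k=sys.argv[1]
for n,(y,x) in dict(scene=(185,240),top=(190,230)).items():
    a=imaging.snapshot(n)[:,:,::-1][y:y+120,x:x+160]; cv2.imwrite(f"pics/{n}{k}.png",cv2.resize(a,None,fx=5,fy=5,interpolation=cv2.INTER_CUBIC))
s=robot.state();print(s['tool_pos'],s['eef_rot'],s['wrist_force'],s['opening'])
A=np.array([.5402,.0691]);d=s['tool_pos'][:2]-A;print(np.hypot(*d),np.degrees(np.arctan2(d[1],d[0])))
E
python3 look.py 7
```

```text
[0.57415881 0.11299543 0.12628372] [-4.14230762e-01  3.11199030e+00 -2.72216571e-03] [ 1.39241201 -1.14475626  6.74856088] 0.024021632314376474
0.05549783090682773 52.27339368101461
```

View pics/scene7.png

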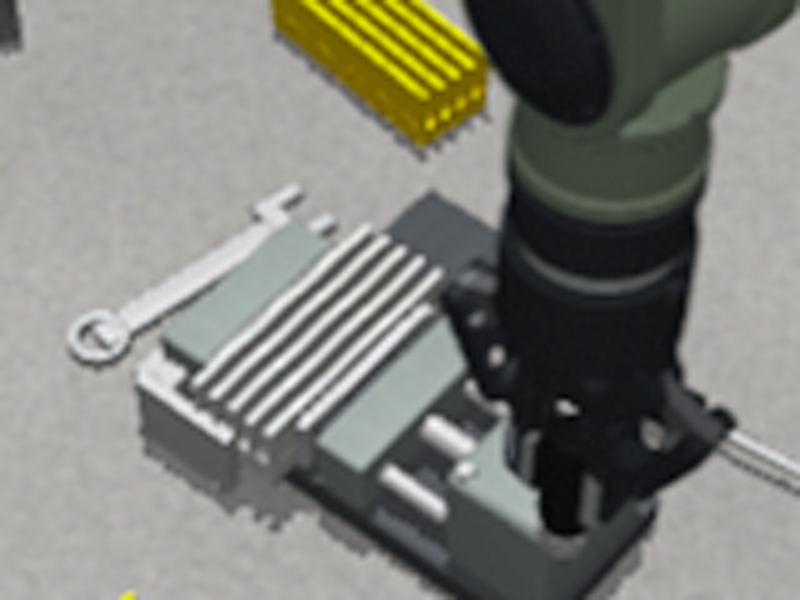

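View pics/top7.png

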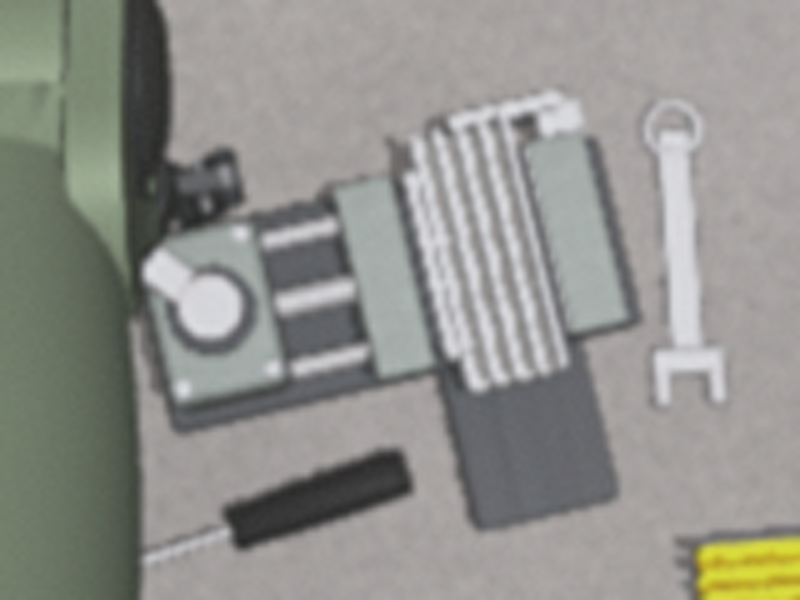

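move_arm:
  motion:
    - [0.43,-0.39,0,0,0,0,0.1]
    - [0.31,-0.48,0,0,0,0,0.1]
    - [0.18,-0.55,0,0,0,0,0.1]
    - [0.03,-0.57,0,0,0,0,0.1]
    - [-0.12,-0.56,0,0,0,0,0.1]
    - [-0.26,-0.51,0,0,0,0,0.1]
    - [-0.38,-0.43,0,0,0,0,0.1]
    - [-0.49,-0.31,0,0,0,0,0.1]
    - [-0.54,-0.18,0,0,0,0,0.1]
    - [0,0,0,0,0,0,0.1]

```text
clock: 19.45
tool_pos: [0.551, 0.014, 0.1263]
eef_rot: [-0.415, 3.114, -0.001]
wrist_force: [-1.2, -0.0, 10.4]
opening: 0.0239
```

```bash
python3 look.py 8
```

```text
[0.5512247  0.01402536 0.12623914] [-4.15247544e-01  3.11376303e+00 -1.68187828e-03] [-1.83628886 -0.23974404  9.16046217] 0.024025714485716543
0.05616724607825139 -78.680291773051
```

View pics/scene8.png

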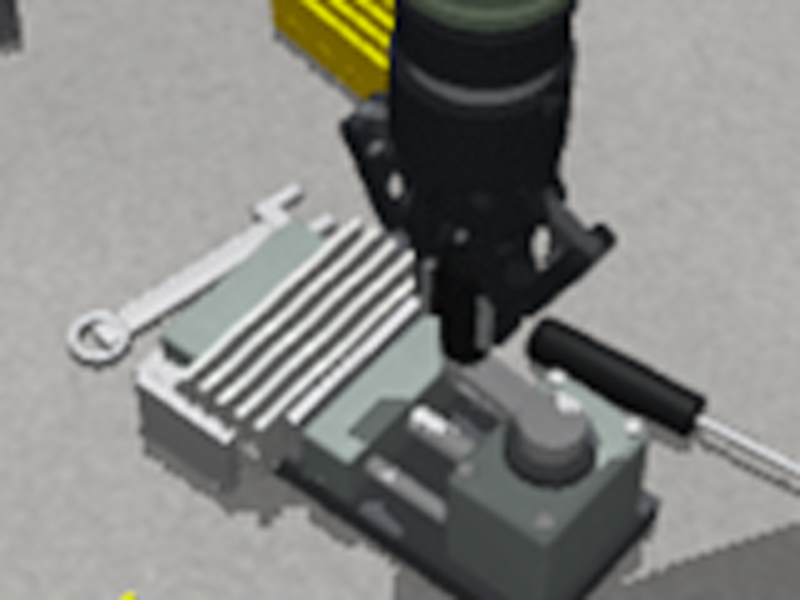

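View pics/top8.png

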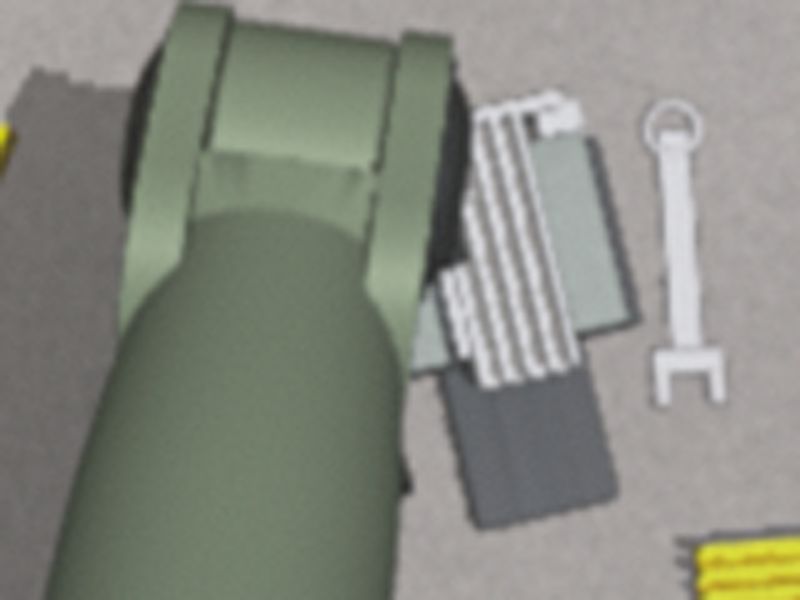

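```bash
python3 - <<'E'
from h import *
T=lambda u,v:(230+(u+.5)/5-.5,190+(v+.5)/5-.5)
S=lambda u,v:(240+(u+.5)/5-.5,185+(v+.5)/5-.5)
print(tov(ray("top",[T(578,360),T(489,386)],.061))*1000)
print(tov(ray("top",[T(458,360),T(472,358)],.055))*1000)
print(tov(ray("scene",[S(185,373),S(355,222)],.061))*1000)
E
python3 circ.py -79.5 8 20 | sed 's/np.float64(\([^)]*\))/\1/g'
```

```text
[[-62.15735973 -44.05306504]
 [-64.33263567   1.79080504]]
[[-47.86116659  13.36315974]
 [-48.52156416   6.37713769]]
[[ 65.46104895 -44.90822292]
 [-59.43445309 -43.68835486]]
[[-0.3, -0.03, 0, 0, 0, 0, 0.1], [-0.31, 0.0, 0, 0, 0, 0, 0.1], [-0.3, 0.05, 0, 0, 0, 0, 0.1], [-0.3, 0.1, 0, 0, 0, 0, 0.1], [-0.27, 0.13, 0, 0, 0, 0, 0.1], [-0.26, 0.17, 0, 0, 0, 0, 0.1], [-0.23, 0.2, 0, 0, 0, 0, 0.1], [-0.2, 0.23, 0, 0, 0, 0, 0.1], [-0.16, 0.26, 0, 0, 0, 0, 0.1], [-0.13, 0.28, 0, 0, 0, 0, 0.1]]
[[-0.09, 0.3, 0, 0, 0, 0, 0.1], [-0.04, 0.3, 0, 0, 0, 0, 0.1], [-0.01, 0.31, 0, 0, 0, 0, 0.1], [0.04, 0.3, 0, 0, 0, 0, 0.1], [0.09, 0.3, 0, 0, 0, 0, 0.1], [0.12, 0.28, 0, 0, 0, 0, 0.1], [0.16, 0.26, 0, 0, 0, 0, 0.1], [0.19, 0.24, 0, 0, 0, 0, 0.1], [0.23, 0.2, 0, 0, 0, 0, 0.1], [0.25, 0.18, 0, 0, 0, 0, 0.1]]
```

move_arm:
  motion:
    - [-0.3,-0.03,0,0,0,0,0.1]
    - [-0.31,0.0,0,0,0,0,0.1]
    - [-0.3,0.05,0,0,0,0,0.1]
    - [-0.3,0.1,0,0,0,0,0.1]
    - [0,0,0,0,0,0,0.1]
    - [0,0,0,0,0,0,0.1]
    - [0,0,0,0,0,0,0.1]
    - [0,0,0,0,0,0,0.1]
    - [0,0,0,0,0,0,0.1]
    - [0,0,0,0,0,0,0.1]

```text
clock: 20.8
tool_pos: [0.5217, 0.0171, 0.1263]
eef_rot: [-0.415, 3.113, -0.002]
wrist_force: [-1.1, -0.4, 8.9]
opening: 0.0243
```

```bash
python3 look.py 9
```

```text
[0.52169503 0.01714943 0.12624273] [-4.15530824e-01  3.11265780e+00 -1.80992522e-03] [-0.27152145 -0.54638838  9.06891264] 0.0245473500460261
0.05514794727522676 -109.60607243382864
```

View pics/scene9.png

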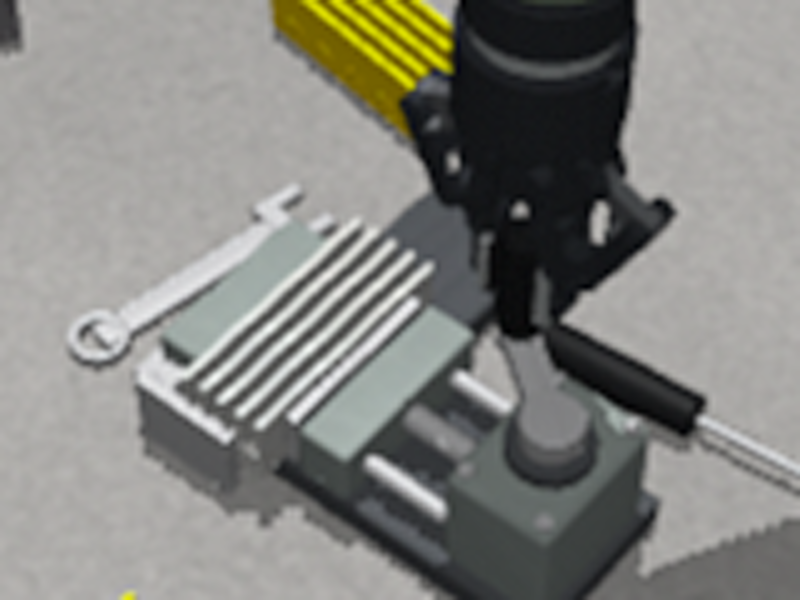

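View pics/top9.png

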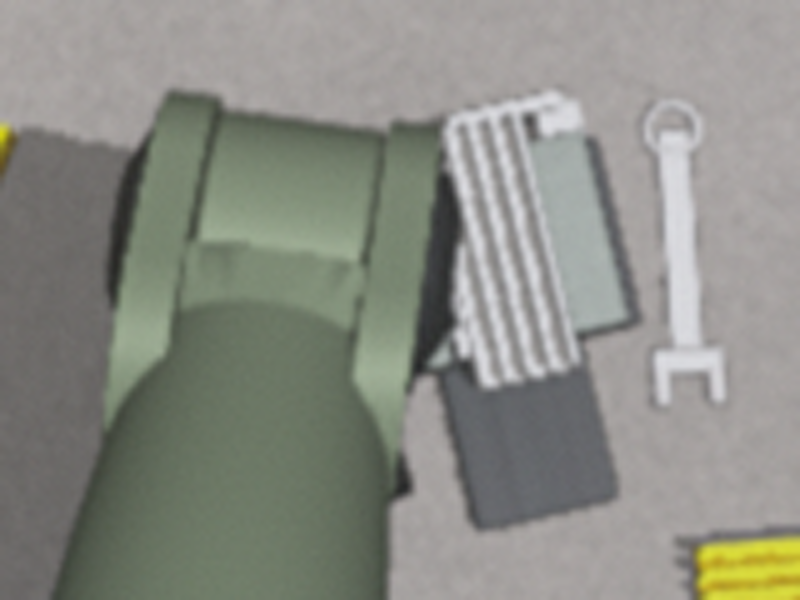

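move_arm:
  motion:
    - [-0.27,0.13,0,0,0,0,0.1]
    - [-0.26,0.17,0,0,0,0,0.1]
    - [-0.23,0.2,0,0,0,0,0.1]
    - [0,0,0,0,0,0,0.1]
    - [0,0,0,0,0,0,0.1]
    - [0,0,0,0,0,0,0.1]
    - [0,0,0,0,0,0,0.1]
    - [0,0,0,0,0,0,0.1]
    - [0,0,0,0,0,0,0.1]
    - [0,0,0,0,0,0,0.1]

```text
clock: 22.15
tool_pos: [0.5029, 0.0296, 0.1262]
eef_rot: [-0.415, 3.112, -0.002]
wrist_force: [0.5, 0.3, 9.1]
opening: 0.0242
```

```bash
python3 look.py 10
```

```text
[0.50287044 0.0296212  0.12623372] [-4.15368953e-01  3.11240291e+00 -1.87747730e-03] [ 0.67220336 -0.5038354   8.95330677] 0.024341111152789415
0.054332973111752565 -133.3971769392651
```

View pics/scene10.png

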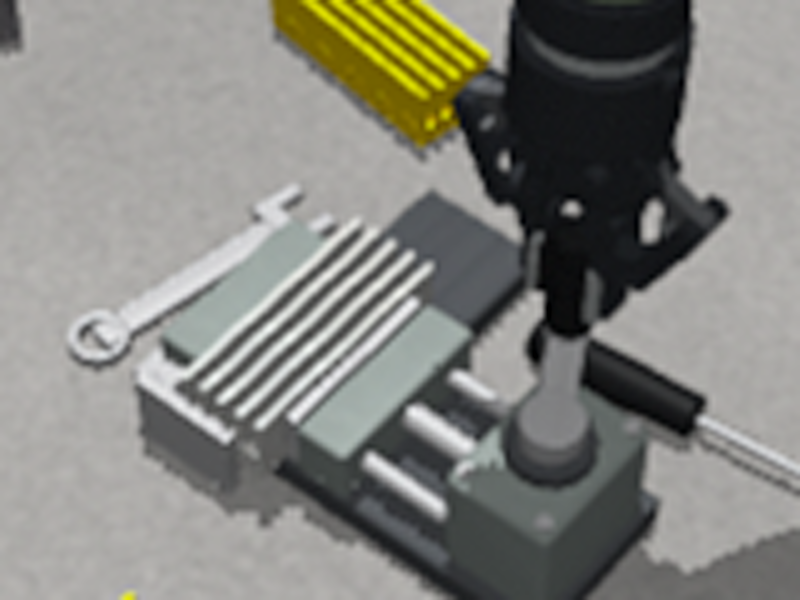

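move_arm:
  motion:
    - [-0.2,0.23,0,0,0,0,0.1]
    - [-0.16,0.26,0,0,0,0,0.1]
    - [-0.13,0.28,0,0,0,0,0.1]
    - [0,0,0,0,0,0,0.1]
    - [0,0,0,0,0,0,0.1]
    - [0,0,0,0,0,0,0.1]
    - [0,0,0,0,0,0,0.1]
    - [0,0,0,0,0,0,0.1]
    - [0,0,0,0,0,0,0.1]
    - [0,0,0,0,0,0,0.1]

```text
clock: 23.5
tool_pos: [0.4957, 0.0391, 0.1265]
eef_rot: [-0.405, 3.109, -0.037]
wrist_force: [12.0, -30.4, -4.4]
opening: 0.024
```

```bash
python3 look.py 11
```

```text
[0.49564646 0.03909769 0.12650358] [-0.40457414  3.10875106 -0.03699012] [ 12.88354232 -29.53227005  -4.26533714] 0.023998424452296892
0.05371365672186921 -146.0437146521475
```

View pics/scene11.png

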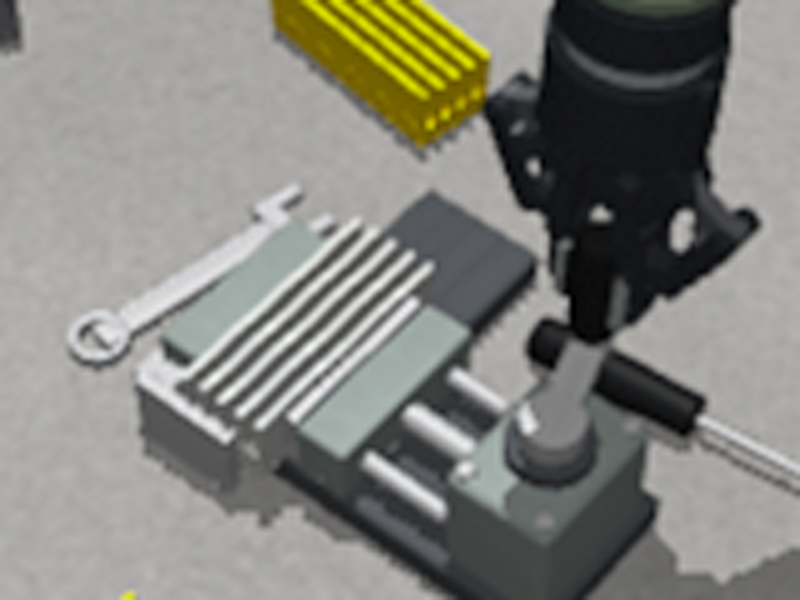

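View pics/top11.png

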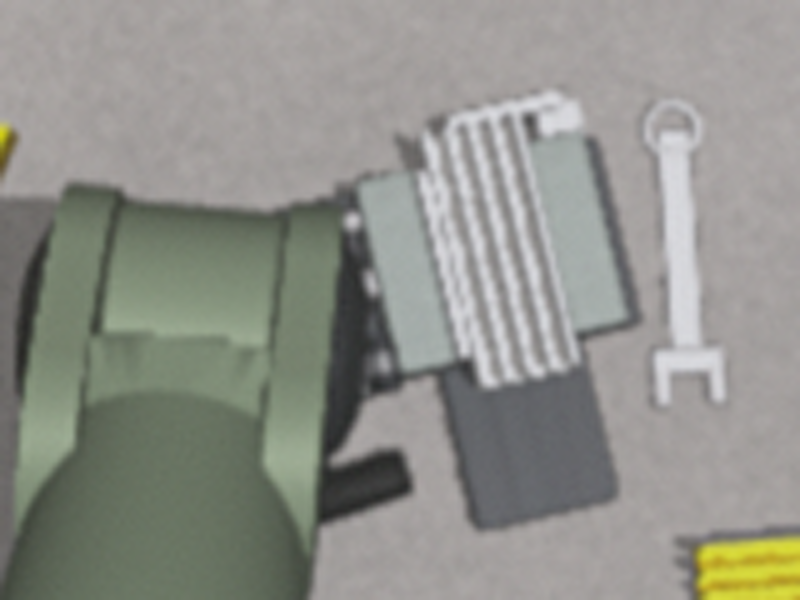

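move_arm:
  motion:
    - [0.07,-0.14,0,0,0,0,0.1]
    - [0.06,-0.14,0,0,0,0,0.1]
    - [0.08,-0.13,0,0,0,0,0.1]
    - [0.03,-0.05,0,0,0,0,0.1]
    - [0,0,0,0,0,0,0.1]
    - [0,0,0,0,0,0,0.1]
    - [0,0,0,0,0,0,0.1]
    - [0,0,0,0,0,0,0.1]
    - [0,0,0,0,0,0,0.1]
    - [0,0,0,0,0,0,0.1]

```text
clock: 24.85
tool_pos: [0.4966, 0.0373, 0.1262]
eef_rot: [-0.415, 3.113, -0.002]
wrist_force: [0.7, -1.2, 8.7]
opening: 0.0242
```

move_arm:
  motion:
    - [0,0,0,0,0,0,0.3]
    - [0,0,0,0,0,0,0.6]
    - [0,0,0,0,0,0,0.6]
    - [0,0,0,0,0,0,0.6]
    - [0,0,0,0,0,0,0.6]
    - [0,0,0,0,0,0,0.6]
    - [0,0,0.3,0,0,0,0.6]
    - [0,0,0.8,0,0,0,0.6]
    - [0,0,1,0,0,0,0.6]
    - [0,0,1,0,0,0,0.6]

```text
clock: 26.1
tool_pos: [0.4962, 0.038, 0.204]
eef_rot: [-0.416, 3.114, -0.0]
wrist_force: [0.8, -0.8, -0.3]
opening: 0.0512
```

move_arm:
  motion:
    - [0,0,1,0,0,0,0.6]
    - [0,0,0.5,0,0,0,0.6]
    - [-0.5,0.5,0,0,0,0,0.6]
    - [-0.5,0.8,0,0,0,0,0.6]
    - [-0.5,0.8,0,0,0,0,0.6]
    - [-0.5,0.8,0,0,0,0,0.6]
    - [-0.5,0.8,0,0,0,0,0.6]
    - [-0.5,0.8,0,0,0,0,0.6]
    - [-0.5,0.8,0,0,0,0,0.6]
    - [-0.3,0.5,0,0,0,0,0.6]

```text
clock: 27.35
tool_pos: [0.399, 0.1839, 0.2393]
eef_rot: [0.418, -3.111, 0.0]
wrist_force: [-0.4, -1.0, -0.3]
opening: 0.0516
```

```bash
python3 look.py 12
```

```text
[0.39962323 0.18387993 0.23967786] [ 4.19708964e-01 -3.11197643e+00  1.72114877e-05] [ 0.03832558 -0.64024356 -1.14117489] 0.051035646944760975
0.18148349667238217 140.76860678076793
```

View pics/scene12.png

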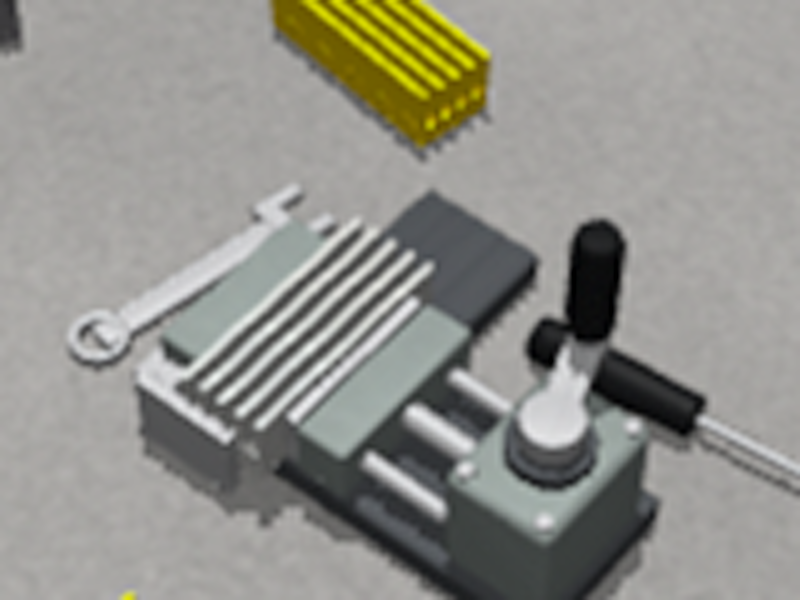

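View pics/top12.png

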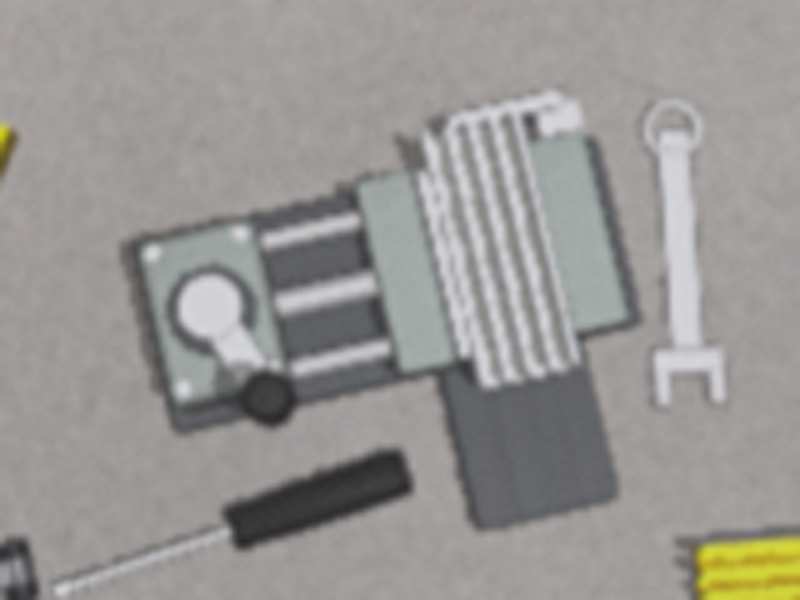

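```bash
python3 - <<'E'
from h import *
T=lambda u,v:(230+(u+.5)/5-.5,190+(v+.5)/5-.5)
P=tov(ray("top",[T(489,386),T(578,362),T(448,125),T(520,112)],.061))*1000;print(P.round(1))
print(robot.close_job())
E
```

```text
[[-64.3   1.8]
 [-63.1 -43.8]
 [ 66.9  -9.2]
 [ 64.9 -45.7]]
the job is handed in; nothing more can be done
None
```

The heat sink is against the end stop and clamped by the jaw. The crank is released, the arm is clear, and the job is handed in at about 27 s. The clamp force and the final verdict were not measured directly.

- **Sliding:** I pushed the heat sink about 48 mm along the bed with two fingertips. At the stop the push force rose to about 18 N with no further movement.
- **Cranking:** I gripped the handle and turned it clockwise about 500° (8.75 rad). It stalled at about 32 N, which I took as the hard stop. That agrees with the start angle of about 3.5 rad I estimated from the jaw position in the images. I eased the load off, which let the crank back about 2°, then opened the fingers and moved away.
- **Final images:** The heat sink's ends measure about x = -64 and +66 mm in the vise frame. Its side is against the fixed jaw at about y = -44 to -45 mm. The pad is pressed on it, and the heat sink looks in line with the jaws. The wrench and screwdriver look unmoved; I did not re-check the bottle, tray, mug or fan. The wrist force is close to zero.
- **Disagreements:** The camera points differ from each other by about 2 mm. The gripper also showed about 9 N of vertical force while holding the handle, which disappeared on release.

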